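# Find the softest forming pad and set the die on it

## Task

Take the hardness gauge from its stand and press its sprung pin squarely down into the middle of each of the three rubber pads in turn, starting at the knob end of the block, each time until about half of the pin's travel (about 6 N) has gone back into the gauge and never all the way, and feel how far each pad sinks. Put the gauge back upright in its stand, then set the steel die upright on the middle of the softest pad without dropping it and let go. Leave the hammer, the brick and the dish where they are.

Things in the scene. Friction and masses are not known exactly. Their poses are not given: they have to be found in the camera images.
- block: Dark steel block fixed on the bench, 90 mm (x) by 240 mm (y) by 40 mm high, origin at the centre of its underside, z up. A round steel knob (26 mm wide) sticks out of its +y end. On top, in a row along y, 74 mm apart, stand three look-alike black rubber pads, round, 54 mm wide, each in a thin steel seat 66 mm wide; their tops are 18 to 22 mm above the block
- well_1 (a point): Nominal centre of the top of the pad nearest the knob, 60 mm above the bench, axes as the block. The true pad top is up to 2 mm higher or lower (pads differ in thickness, which says nothing about softness). Pressed, a pad's top goes straight down as a spring, at most 16 mm
- well_2 (a point): The same point of the middle pad. One of the three pads is soft (0.7 N per mm), one medium (1.4 N per mm), one hard (2.8 N per mm); which is where changes every time and cannot be seen
- well_3 (a point): The same point of the pad farthest from the knob. Under the die's weight (8 N) the soft, medium and hard pad sink about 11, 6 and 3 mm
- gauge: Hardness gauge, 0.17 kg, upright in its stand at the start. Origin on its axis at the underside of its steel flange (36 mm wide, 6 mm thick), z up along the axis. Above it a round grey barrel to grip, 26 mm wide, from 6 to 70 mm, and a steel cap to 76 mm. Below it a neck 16 mm wide, 25 mm long, and out of that the sprung pin, 6 mm wide, tip 45 mm below the origin when out
- pin_tip (a point): The tip of the gauge's pin; moves with the pin
- pin (a joint): How far the pin has been pushed back into the gauge, 0 (out) to 0.012 m (fully in); its spring takes 0.5 N to start and 1 N more per mm
- stand: Gauge stand fixed on the bench: an upright square aluminium tube, 48 mm outside, 26 mm inside, 60 mm high, on a thin 80 mm wide foot; origin at the centre of its underside. The gauge's neck and pin hang in it and its flange rests on the rim
- stand_top (a point): Centre of the stand's upper rim, where the gauge's origin belongs, 60 mm above the bench
- die: Steel forming die, 0.8 kg, a turned part standing upright on the bench, origin at the centre of its underside, z up: foot 46 mm wide and 40 mm high, above it a stem 28 mm wide to 82 mm, then a head 36 mm wide to 92 mm. Grip it by the stem
- hammer: Hammer, 250 mm long, lying beyond the block; bystander
- brick: Pale soldering brick, 75 x 115 x 30 mm, beyond the block; bystander
- dish: White dish, 90 mm wide, 35 mm high, beyond the block; bystander
Not all that is in view belongs to the job. Leave any purple look-alike of the gauge alone.

How it is judged:
On the way, in this order (a step that is already met when the one before it is completed fails the run):
1. The pad at the knob end has been tested: gauge upright, pin on the pad within 15 mm of its middle and pushed in by at least 4.5 mm (horizontal distance between pin_tip and well_1 below 0.015 m and z of pin_tip in the frame of well_1 below 0.004 m and value of joint pin above 0.0045 m and angle between gauge's own z axis and vertical below 0.2 rad), for 0.2 s.
2. Then the middle pad has been tested: gauge upright, pin on the pad within 15 mm of its middle and pushed in by at least 4.5 mm (horizontal distance between pin_tip and well_2 below 0.015 m and z of pin_tip in the frame of well_2 below 0.004 m and value of joint pin above 0.0045 m and angle between gauge's own z axis and vertical below 0.2 rad), for 0.2 s.
3. Then the far pad has been tested: gauge upright, pin on the pad within 15 mm of its middle and pushed in by at least 4.5 mm (horizontal distance between pin_tip and well_3 below 0.015 m and z of pin_tip in the frame of well_3 below 0.004 m and value of joint pin above 0.0045 m and angle between gauge's own z axis and vertical below 0.2 rad), for 0.2 s.
At the end, for the whole second after the job is handed in: Die upright and still within 15 mm of the middle of the softest pad, its underside over 8.3 mm below the nominal pad top by its weight alone (only the softest pad sinks so far); gauge upright and still in its stand, origin within 9 mm sideways and 4 mm in height of the rim's centre (((horizontal distance between die and well_1 below 0.015 m and z of die in the frame of well_1 between -0.019 and -0.0083 m) or (horizontal distance between die and well_2 below 0.015 m and z of die in the frame of well_2 between -0.019 and -0.0083 m) or (horizontal distance between die and well_3 below 0.015 m and z of die in the frame of well_3 between -0.019 and -0.0083 m)) and angle between die's own z axis and vertical below 0.1 rad and linear speed of each of die, gauge below 0.02 m/s and horizontal distance between gauge and stand_top below 0.009 m and z of gauge in the frame of stand_top between -0.004 and 0.004 m and angle between gauge's own z axis and vertical below 0.12 rad); the robot touches nothing.
It fails at once if the gauge's pin pushed in (almost) all the way, more than 10.5 mm (value of joint pin above 0.0105 m).
It fails at once if the die let go more than 5 mm above a pad's nominal top ((horizontal distance between die and well_1 below 0.03 m and z of die in the frame of well_1 between 0.005 and 0.15 m and contact force between the fingers and die below 0.05 N) or (horizontal distance between die and well_2 below 0.03 m and z of die in the frame of well_2 between 0.005 and 0.15 m and contact force between the fingers and die below 0.05 N) or (horizontal distance between die and well_3 below 0.03 m and z of die in the frame of well_3 between 0.005 and 0.15 m and contact force between the fingers and die below 0.05 N)).
It fails at once if the gauge or the die tipped over (angle between any of gauge, die's own z axis and vertical above 0.7 rad).
It fails at once if the hammer, brick or dish shifted by more than 25 mm (distance of any of hammer, brick, dish from where it was at the start of the episode above 0.025 m).
It also fails if it takes over 72 s, if anything falls off the work surface, if the arm or the gripper's body presses on something with over 40 N, if the wrist force passes 120 N, or if a joint passes its speed limit or range.

## Robot

A 6-joint arm with a two-finger parallel gripper is mounted at the origin on the work surface. World frame = base frame: x ahead of the robot, y to its left, z up, the work surface at z = 0. Lengths are in m, angles in rad, forces in N, time in s.
With the tool pointing down it reaches from about 0.3 to 0.75 m from the base axis. Payload 8.5 kg.
Tool frame: the origin (TCP) lies on the front face of the gripper's body, between the roots of the fingers; the fingertips stand 73 mm ahead of it and the grasp point (between the pads) lies 54 mm ahead of it; z points along the fingers, y is the line along which they close (so a half turn about z gives the same grasp; the last joint's range is limited). The gripper opens to 85 mm and grips with 20 to 120 N. Pads are 22 mm wide; open, the fingers measure 114 mm over their backs; the gripper's body (76 mm by 85 mm) begins 54 mm behind the grasp point. The pads swing forward as they close: fully open they stand 13 mm farther back than shut.
Start: joints at [-1.53, 0.381, 1.297, -0, 1.464, -0.215], TCP at [0.139, -0.532, 0.304] pointing down, gripper open.
Joint ranges: [-3.11, 3.11], [-0.89, 2.33], [0.22, 2.48], [-1.42, 4.56], [0.17, 2.85], [-2.88, 2.88]. Speed limits (rad/s): [2.39, 2.39, 3.14, 3.14, 3.14, 3.14].

## Interface

Orientations are given as a unit quaternion [x, y, z, w].
In Python, from workcell import bot, viewer gives the robot as it stands. The module is installed in compiled form; this text tells all that it offers.
- The arm moves only by the shell command python3 -m pendant 'ROWS' [FORCE]. ROWS is JSON, a list of rows, each an object of numbers: "x", "y", "z": the shift along the world's x, y, z in cm; "yaw": the turn about the world's z in degrees; "claw": the opening, from -1 (shut) to 1 (fully open). A call has 1 to 20 rows; each row shifts and turns the commanded pose from where the row before left it; what a row does not reach is not made up. A row lasts 1/10 s, in which the tool goes at most 50 mm and 8.59 degrees, less where a joint would pass 70% of its speed; a pose out of reach is approached as far as the arm can. A call is refused whole if a number of a shift passes 5 or a number of a turn 8.59, either way. A call with a gripper value outside its range is refused whole. The fingers move at their own pace and stop on an object; FORCE is the grip in N (left out, the last holds). Time passes only in rows, so rows that do not move let the fingers close. It gives the time, the measured TCP pose, the force, the opening and the grip force at its end, in the units of the state.
- bot.sense(): the state, without advancing time (a new reading comes with each control period).
- viewer.get_image(name): name is "side" or "top" or "wrist"; returns (picture, depth): 400x640x3 uint8, blue, green, red; 400x640 float32, m along the optical axis (not along the pixel's ray), 0 where there is no reading.
- viewer.camera_model(name): a dict with "vertical_fov" (degrees; the focal length in pixels is half the picture's height over the tangent of half this angle, whatever the lens; pixels are square), "cx", "cy" (the principal point, pixels), "dist_coeffs" ([k1, k2, p1, p2, k3] as OpenCV has them; the pictures are not rectified), "extrinsics" (4x4, takes a point from camera to world coordinates); the wrist camera has in their place "hand_eye" (4x4, takes a point from camera to tool coordinates, whose origin is the TCP and whose axes are the flange's). Camera axes: x right, y up, looking along -z (the intrinsics and any distortion apply to the point x, -y, -z); pixel columns grow to the right and rows downward; lengths in m; the calibration is good to about 2 mm. A picture is of the moment at which its call begins: read the wrist's pose just before it. camera_model takes no time and is no camera call.
- bot.close_job(): hands the job in; it is judged then, once.
The state is a dict: "time": time; "joint_pos": joint angles; "joint_vel": joint speeds; "tau": joint torques, N m; "position": TCP position; "eef_rot": TCP orientation; "contact_force": force on the tool from outside, world axes, zero at the start; "torque": the same for the moment, N m; "opening": finger opening in m; "grip_force": force on a finger pad.
Only numpy, scipy, OpenCV 4.12 (cv2) and the standard library are available. Lean on these libraries where they do the work, as an engineer would, in place of code of your own. Each camera call takes 0.05 s, during which the arm holds its last target. There are 200 camera calls.

## Working session

There is one attempt and no reset: what is moved stays moved. The work goes in short steps, Python scripts to look and compute and a shell command to move; the robot and the scene stay as the last step left them, time stands still between calls to the robot, and variables do not carry over. Pictures are saved under pics/ and viewed, at most 10 in all, crops included, and the job is handed in when it is done.

```bash
mkdir -p pics; cat > h.py <<'E'
import numpy as np, cv2
from workcell import bot, viewer
from scipy.spatial.transform import Rotation as R
def grab(n):
    s=bot.sense(); im,d=viewer.get_image(n); m=viewer.camera_model(n)
    if 'extrinsics' in m: T=np.array(m['extrinsics'])
    else:
        P=np.eye(4); P[:3,:3]=R.from_quat(s['eef_rot']).as_matrix(); P[:3,3]=s['position']; T=P@np.array(m['hand_eye'])
    f=200/np.tan(np.radians(m['vertical_fov'])/2)
    K=np.array([[f,0,m['cx']],[0,f,m['cy']],[0,0,1.]])
    return im,d,K,np.array(m['dist_coeffs'],float),T
def rays(px,K,D,T):
    u=cv2.undistortPoints(np.array(px,float).reshape(-1,1,2),K,D).reshape(-1,2)
    return T[:3,3],(np.c_[u[:,0],-u[:,1],-np.ones(len(u))])@T[:3,:3].T
def onplane(px,z,K,D,T):
    o,r=rays(px,K,D,T); return o+r*((z-o[2])/r[:,2])[:,None]
def cloud(d,K,D,T):
    v,u=np.mgrid[0:400,0:640]; o,r=rays(np.c_[u.ravel(),v.ravel()],K,D,T)
    return (o+r*d.reshape(-1,1)).reshape(400,640,3)
E
python3 - <<'E'
from h import *
for n in ['top','side','wrist']:
    im,d,K,D,T=grab(n); cv2.imwrite(f'pics/{n}0.png',im); np.savez(f'{n}0.npz',im=im,d=d,K=K,D=D,T=T)
    print(n,K[0,0],D,T.round(3).tolist(),(d>0).mean())
s=bot.sense();print(s)
E
```

```text
top 370.833140426511 [-0.03884049  0.          0.          0.          0.        ] [[0.009, 0.97, -0.244, 0.375], [-1.0, 0.008, -0.003, -0.042], [-0.001, 0.244, 0.97, 0.979], [0.0, 0.0, 0.0, 1.0]] 0.9959765625
side 423.4690711329926 [0.00952865 0.         0.         0.         0.        ] [[0.989, 0.116, -0.093, 0.475], [-0.148, 0.725, -0.673, -0.736], [-0.011, 0.679, 0.734, 0.86], [0.0, 0.0, 0.0, 1.0]] 0.9960703125
wrist 341.8533729737584 [-0.06181461  0.          0.          0.          0.        ] [[0.254, 0.928, 0.274, 0.208], [-0.967, 0.244, 0.07, -0.514], [-0.002, -0.283, 0.959, 0.374], [0.0, 0.0, 0.0, 1.0]] 0.996015625
{'time': 0.15, 'joint_pos': array([-1.53028355e+00,  3.81048458e-01,  1.29801705e+00,  9.66683440e-06,
        1.46362819e+00, -2.15274145e-01]), 'joint_vel': array([ 7.67823157e-04, -2.15231094e-03, -3.19968594e-03,  2.49530813e-03,
       -2.58388108e-04,  6.58862274e-05]), 'tau': array([ 1.24757840e-03, -4.48624599e+01, -2.31341887e+01, -1.94517384e-04,
        3.86884072e-03, -2.54298607e-05]), 'position': array([ 0.13916112, -0.53195685,  0.30347317]), 'eef_rot': array([ 9.91832689e-01,  1.27544557e-01,  5.28306750e-05, -5.48000078e-04]), 'contact_force': array([-0.76837536,  0.16971891,  0.26040295]), 'torque': array([0.01258671, 0.01068126, 0.00643021]), 'grip_force': 0.0, 'opening': 0.08522438976409319}
```

View pics/top0.png

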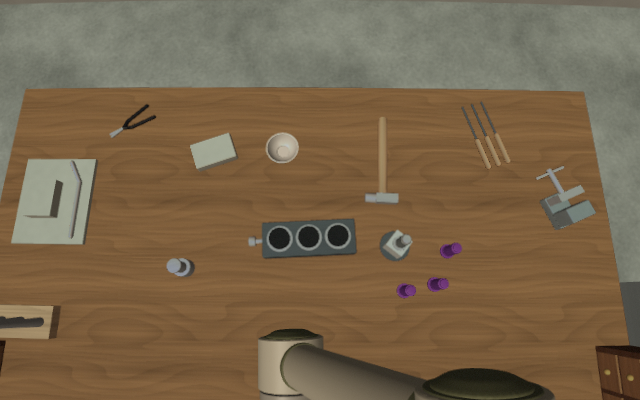

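View pics/side0.png

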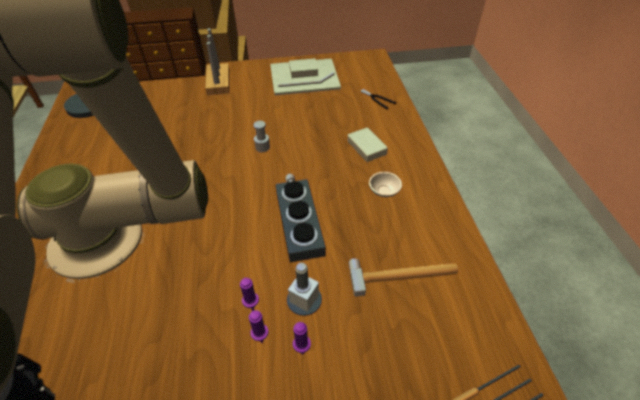

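The top view shows the block at (309,238) with its knob at (252,241), which is +y. The grey gauge sits in its stand at (398,244) and the die at (180,267). Things that could be taken for the gauge:
- purple look-alikes at (406,291), (438,284) and (451,250) in the top view, which I reject for their colour
- the die, which has a wide foot and no stand

The side view agrees: gauge in its stand at (303,285), die at (261,136).

```bash
cat > m.py <<'E'
from h import *
C={}
for n in ['top','side']:
    z=np.load(n+'0.npz'); C[n]=(z['im'],)+tuple(z[k] for k in 'KDT'); d=z['d']; pc=cloud(d,z['K'],z['D'],z['T']); im=z['im']
    print(n,'table z',np.median(pc[150:350,200:500,2]))
    boxes={'gauge':dict(top=(385,230,414,262),side=(285,260,325,315)),'die':dict(top=(160,250,200,285),side=(248,115,275,155)),'block':dict(top=(245,210,362,265),side=(270,170,330,262))}
    for o,b in boxes.items():
        x0,y0,x1,y1=b[n]; p=pc[y0:y1,x0:x1].reshape(-1,3)
        for lo,hi in ([(.05,.0655),(.125,.15)] if o=='gauge' else [(.03,.045),(.085,.1)] if o=='die' else [(.034,.044),(.052,.07)]):
            q=p[(p[:,2]>lo)&(p[:,2]<hi)]
            if len(q)>4:
                print(o,lo,len(q),'mid',((q.min(0)+q.max(0))/2).round(4),'ext',np.ptp(q,axis=0).round(4),'mean',q.mean(0).round(4))
                if o=='block': print(' rect',cv2.minAreaRect(q[:,:2].astype(np.float32)))
    # pads: dark blobs within the block
    x0,y0,x1,y1=boxes['block'][n]
    m=(im[y0:y1,x0:x1].max(2)<30).astype(np.uint8); N,L,S,c=cv2.connectedComponentsWithStats(m)
    for i in range(1,N):
        if S[i,4]>60:
            px=c[i]+[x0,y0]; print('dark',px,S[i],onplane([px],.06,*C[n][1:]).round(4))
    # purple
    hsv=cv2.cvtColor(im,cv2.COLOR_BGR2HSV); m=cv2.inRange(hsv,(130,100,40),(165,255,255)); N,L,S,c=cv2.connectedComponentsWithStats(m)
    for i in range(1,N):
        if S[i,4]>60: print('purple',c[i],pc[L==i].max(0).round(3),pc[L==i].min(0).round(3))
E
python3 m.py
python3 - <<'E'
import cv2,numpy as np
a=cv2.imread('pics/top0.png')[215:310,370:470];b=cv2.imread('pics/side0.png')[245:360,230:340]
f=lambda i:cv2.resize(i,(390,400),interpolation=cv2.INTER_CUBIC)
cv2.imwrite('pics/crop.png',np.hstack([f(a),f(b)]))
E
```

```text
top table z -0.0001989721892902696
gauge 0.05 210 mid [ 0.5023 -0.248   0.0579] ext [0.0618 0.0643 0.015 ] mean [ 0.5009 -0.2423  0.0598]
gauge 0.125 101 mid [ 0.5039 -0.2486  0.132 ] ext [0.0258 0.0231 0.0139] mean [ 0.5029 -0.2477  0.1329]
die 0.03 130 mid [0.4407 0.293  0.0372] ext [0.0449 0.0368 0.0142] mean [0.4398 0.288  0.0386]
die 0.085 174 mid [0.4412 0.297  0.0903] ext [0.0334 0.0323 0.0102] mean [0.4407 0.2961 0.091 ]
block 0.034 2023 mid [ 0.5189 -0.008   0.0391] ext [0.098  0.2737 0.0098] mean [ 0.5158 -0.024   0.0396]
 rect ((0.5169994831085205, -0.007625773549079895), (0.09032002091407776, 0.2732275426387787), 3.2666633129119873)
block 0.052 1076 mid [ 0.518  -0.024   0.0587] ext [0.06   0.1982 0.0133] mean [ 0.5173 -0.0242  0.0588]
 rect ((0.5179839730262756, -0.024205967783927917), (0.053219132125377655, 0.19859471917152405), 3.5344903469085693)
dark [306.1010101  237.60606061] [54 17 18 20 99] [[ 0.5147 -0.018   0.06  ]]
purple [450.         249.79565217] [ 0.5   -0.354  0.123] [ 0.469 -0.383  0.044]
purple [437.08085106 283.70212766] [ 0.421 -0.317  0.123] [ 0.387 
[... 838 characters left out ...]
319  0.0615]
 rect ((0.5180381536483765, -0.022998109459877014), (0.05258389934897423, 0.20236672461032867), 3.3030776977539062)
dark [293.50769231 189.66666667] [ 16  13  16  15 195] [[0.5138 0.0442 0.06  ]]
dark [298.21794872 209.81623932] [ 20  32  18  17 234] [[ 0.518  -0.0282  0.06  ]]
dark [303.36742424 232.33333333] [ 25  54  18  18 264] [[ 0.522  -0.1019  0.06  ]]
dark [306.3974359  254.55128205] [ 21  80  33  10 156] [[ 0.5209 -0.1676  0.06  ]]
purple [247.98798799 293.33933934] [ 0.404 -0.248  0.125] [ 0.37  -0.275  0.003]
purple [257.15633423 325.89757412] [ 0.475 -0.26   0.86 ] [ 0.386 -0.736 -0.   ]
purple [300.5984252  337.85826772] [ 0.501 -0.361  0.126] [ 0.467 -0.39   0.048]
```

View pics/crop.png

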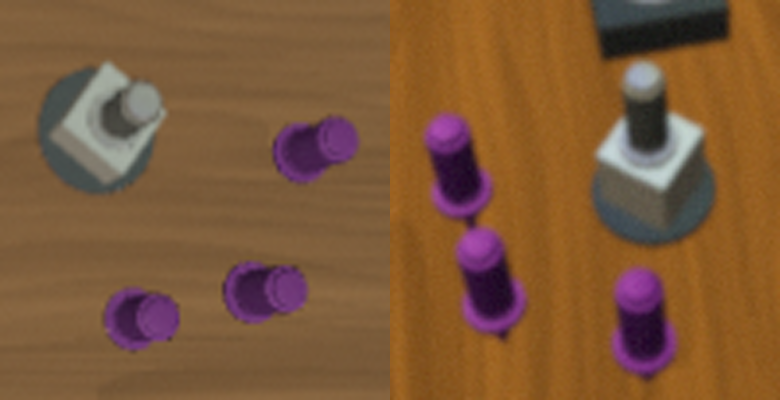

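The crop confirms it: the grey gauge stands in the tilted square stand, and the three purple look-alikes stand loose. The gauge is at about (0.503,-0.250) with its cap at 0.136. I'll move above it and measure again with the wrist camera.

```bash
python3 -m pendant '[{"x":3,"y":2.4},{"x":3,"y":2.4},{"x":3,"y":2.4},{"x":3,"y":2.4},{"x":3,"y":2.4},{"x":3,"y":2.4},{"x":3,"y":2.4},{"x":3,"y":2.4},{"x":3,"y":2.4},{"x":3,"y":2.4},{"x":3,"y":2.4},{"x":3.4,"y":1.8},{},{},{}]' 40
python3 - <<'E'
from h import *
im,d,K,D,T=grab('wrist'); cv2.imwrite('pics/w1.png',im); pc=cloud(d,K,D,T)
P=pc[(abs(pc[...,0]-.503)<.05)&(abs(pc[...,1]+.25)<.05)]
for lo,hi in [(.057,.0635),(.064,.069),(.13,.145)]:
    q=P[(P[:,2]>lo)&(P[:,2]<hi)]
    print(lo,len(q),((q.min(0)+q.max(0))/2).round(4),np.ptp(q,axis=0).round(4),np.median(q[:,2])); 
    if len(q)>4: print(cv2.minEnclosingCircle(q[:,:2].astype(np.float32)),cv2.minAreaRect(q[:,:2].astype(np.float32)))
E
```

```text
schema error: expected keys x, y, z, yaw, claw
Traceback (most recent call last):
ValueError: zero-size array to reduction operation minimum which has no identity
```

View pics/w1.png

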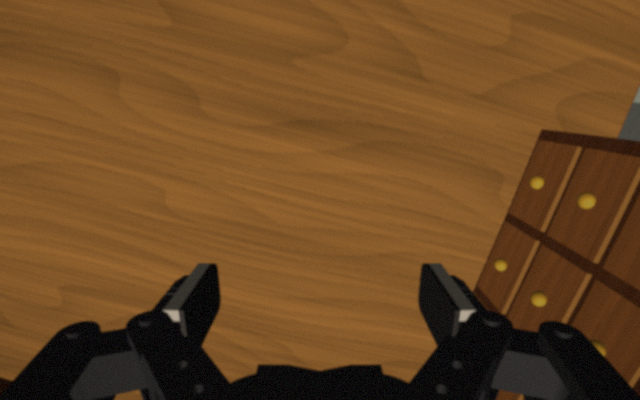

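Every row needs all five keys. The wrist picture shows only the bench and the two fingers, at about (205,300) and (435,300).

```bash
python3 -m pendant '[{"x":3,"y":2.4,"z":0,"yaw":0,"claw":1},{"x":3,"y":2.4,"z":0,"yaw":0,"claw":1},{"x":3,"y":2.4,"z":0,"yaw":0,"claw":1},{"x":3,"y":2.4,"z":0,"yaw":0,"claw":1},{"x":3,"y":2.4,"z":0,"yaw":0,"claw":1},{"x":3,"y":2.4,"z":0,"yaw":0,"claw":1},{"x":3,"y":2.4,"z":0,"yaw":0,"claw":1},{"x":3,"y":2.4,"z":0,"yaw":0,"claw":1},{"x":3,"y":2.4,"z":0,"yaw":0,"claw":1},{"x":3,"y":2.4,"z":0,"yaw":0,"claw":1},{"x":3,"y":2.4,"z":0,"yaw":0,"claw":1},{"x":3.4,"y":1.8,"z":0,"yaw":0,"claw":1},{"x":0,"y":0,"z":0,"yaw":0,"claw":1},{"x":0,"y":0,"z":0,"yaw":0,"claw":1}]' 40
cat > g.py <<'E'
from h import *
im,d,K,D,T=grab('wrist'); cv2.imwrite('pics/w2.png',im); pc=cloud(d,K,D,T)
P=pc[(abs(pc[...,0]-.503)<.05)&(abs(pc[...,1]+.25)<.05)]
for lo,hi in [(.055,.0635),(.064,.069),(.13,.145)]:
    q=P[(P[:,2]>lo)&(P[:,2]<hi)]; print(lo,len(q))
    if len(q)>4: print(((q.min(0)+q.max(0))/2).round(4),np.ptp(q,axis=0).round(4),np.median(q[:,2]));print(cv2.minEnclosingCircle(q[:,:2].astype(np.float32)),cv2.minAreaRect(q[:,:2].astype(np.float32)))
E
python3 g.py
```

```text
time: 1.6
position: [0.5034, -0.2497, 0.3035]
eef_rot: [0.992, 0.128, -0.0, -0.0]
contact_force: [-0.2, -0.8, 0.2]
opening: 0.0856
grip_force: 0.0
0.055 1181
[ 0.5082 -0.2506  0.0592] [0.0561 0.0657 0.0083] 0.06091110979791886
((0.5036146640777588, -0.25060683488845825), 0.03309478238224983) ((0.5030074715614319, -0.2500068247318268), (0.04845357686281204, 0.04787875711917877), 51.18793487548828)
0.064 324
[ 0.5047 -0.2512  0.0666] [0.0301 0.0341 0.0046] 0.06691255447485223
((0.5024052858352661, -0.251098096370697), 0.01751612313091755) ((0.5064412951469421, -0.2498401701450348), (0.026358352974057198, 0.033452507108449936), 15.931272506713867)
0.13 795
[ 0.502  -0.2507  0.1346] [0.0246 0.0248 0.0091] 0.13626663230348865
((0.5020947456359863, -0.2509078085422516), 0.012732382863759995) ((0.5019519925117493, -0.2510661780834198), (0.024997979402542114, 0.023840920999646187), 13.971040725708008)
```

The stand rim measures as a 48 mm square centred at (0.5030,-0.2500), z 0.061. The flange measures 35 mm at z 0.067 and the cap is at z 0.136, so everything is consistent with the description. Next I descend and grip.

```bash
python3 -m pendant '[{"x":-0.1,"y":-0.1,"z":-2,"yaw":0,"claw":1},{"x":0,"y":0,"z":-3,"yaw":0,"claw":1},{"x":0,"y":0,"z":-3,"yaw":0,"claw":1},{"x":0,"y":0,"z":-3,"yaw":0,"claw":1},{"x":0,"y":0,"z":-2,"yaw":0,"claw":1},{"x":0,"y":0,"z":-1.7,"yaw":0,"claw":1},{"x":0,"y":0,"z":0,"yaw":0,"claw":-1},{"x":0,"y":0,"z":0,"yaw":0,"claw":-1},{"x":0,"y":0,"z":0,"yaw":0,"claw":-1},{"x":0,"y":0,"z":0,"yaw":0,"claw":-1},{"x":0,"y":0,"z":0,"yaw":0,"claw":-1},{"x":0,"y":0,"z":0,"yaw":0,"claw":-1},{"x":0,"y":0,"z":0,"yaw":0,"claw":-1},{"x":0,"y":0,"z":0,"yaw":0,"claw":-1}]' 50
```

```text
time: 3.05
position: [0.5023, -0.2513, 0.158]
eef_rot: [0.992, 0.128, 0.0, 0.001]
contact_force: [-1.6, -0.0, 7.4]
opening: 0.0247
grip_force: 48.9
```

```bash
python3 -m pendant '[{"x":0,"y":0,"z":1,"yaw":0,"claw":-1},{"x":0,"y":0,"z":2,"yaw":0,"claw":-1},{"x":0,"y":0,"z":2,"yaw":0,"claw":-1},{"x":0,"y":0,"z":2,"yaw":0,"claw":-1},{"x":0,"y":0,"z":1.3,"yaw":0,"claw":-1},{"x":0,"y":0,"z":0,"yaw":0,"claw":-1},{"x":-0.8,"y":3,"z":0,"yaw":0,"claw":-1},{"x":-0.8,"y":3,"z":0,"yaw":0,"claw":-1},{"x":-0.8,"y":3,"z":0,"yaw":0,"claw":-1},{"x":-0.8,"y":3,"z":0,"yaw":0,"claw":-1},{"x":-0.8,"y":3,"z":0,"yaw":0,"claw":-1},{"x":-0.8,"y":3,"z":0,"yaw":0,"claw":-1},{"x":-0.8,"y":3,"z":0,"yaw":0,"claw":-1},{"x":-0.6,"y":2,"z":0,"yaw":0,"claw":-1},{"x":0,"y":0,"z":0,"yaw":0,"claw":-1},{"x":0,"y":0,"z":0,"yaw":0,"claw":-1},{"x":0,"y":0,"z":0,"yaw":0,"claw":-1}]' 50
cat > p.py <<'E'
from h import *
im,d,K,D,T=grab('wrist'); cv2.imwrite('pics/w3.png',im); pc=cloud(d,K,D,T)
s=bot.sense(); print(s['position'],s['contact_force'])
P=pc[(abs(pc[...,0]-.518)<.06)&(abs(pc[...,1]+.024)<.12)]
q=P[(P[:,2]>.052)&(P[:,2]<.066)]
for i,c in enumerate([(.5138,.0503),(.518,-.0236),(.5222,-.0975)]):
    r=q[np.hypot(*(q[:,:2]-c).T)<.033]; 
    if len(r)>10:
        print(i+1,len(r),'z',np.median(r[:,2]).round(4),cv2.minEnclosingCircle(r[:,:2].astype(np.float32)),np.ptp(r,axis=0).round(4),r.mean(0).round(4))
n=pc[(abs(pc[...,0]-s['position'][0])<.03)&(abs(pc[...,1]-s['position'][1])<.03)&(pc[...,2]<s['position'][2]-.075)&(pc[...,2]>.07)]
if len(n): print('hand',len(n),n.min(0).round(4),n.max(0).round(4))
E
python3 p.py
```

```text
time: 4.75
position: [0.4404, -0.0217, 0.2397]
eef_rot: [0.992, 0.127, -0.0, 0.0]
contact_force: [-0.2, 0.1, -2.6]
opening: 0.0249
grip_force: 49.4
[ 0.44040807 -0.02181956  0.23970011] [ 1.18971537  0.47006916 -1.48840266]
1 4763 z 0.0605 ((0.514104962348938, 0.04999164864420891), 0.027260776609182358) [0.053  0.0534 0.0113] [0.5147 0.0493 0.0604]
2 4616 z 0.0615 ((0.518494188785553, -0.02384468913078308), 0.027171092107892036) [0.054  0.0529 0.0067] [ 0.5189 -0.0235  0.0615]
3 4300 z 0.0596 ((0.5225984454154968, -0.09721583873033524), 0.02698526717722416) [0.0534 0.0533 0.0108] [ 0.5228 -0.096   0.0594]
hand 1611 [ 0.4352 -0.0386  0.1426] [ 0.458  -0.0042  0.1646]
```

View pics/w3.png

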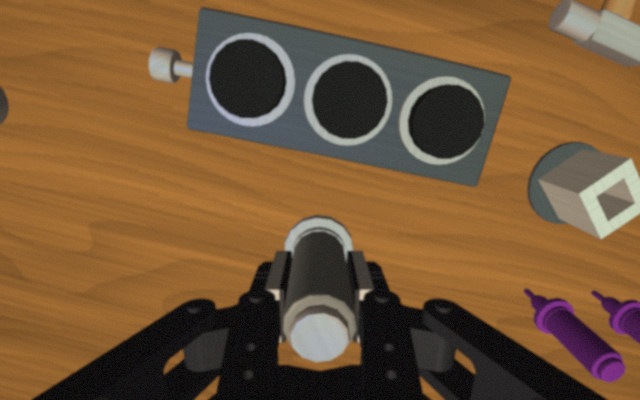

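The wrist view shows the gauge held straight at (318,280). The three pads measure as 27 mm circles at (250,80), (348,97) and (447,120). Pad tops are z 0.0605, 0.0615 and 0.0596, near the nominal 0.060. I'll move above pad 1 and take a baseline for force and pad height.

```bash
python3 -m pendant '[{"x":2.4,"y":2.4,"z":0,"yaw":0,"claw":-1},{"x":2.5,"y":2.4,"z":0,"yaw":0,"claw":-1},{"x":2.5,"y":2.4,"z":0,"yaw":0,"claw":-1},{"x":0,"y":0,"z":-2,"yaw":0,"claw":-1},{"x":0,"y":0,"z":-1,"yaw":0,"claw":-1},{"x":0,"y":0,"z":0,"yaw":0,"claw":-1},{"x":0,"y":0,"z":0,"yaw":0,"claw":-1},{"x":0,"y":0,"z":0,"yaw":0,"claw":-1}]' 50
cat > q.py <<'E'
import sys
from h import *
i=int(sys.argv[1]); c=[(.5141,.0500),(.5185,-.0238),(.5226,-.0972)][i-1]
F=[];Z=[];N=[]
for k in range(5):
    im,d,K,D,T=grab('wrist'); s=bot.sense(); F.append(s['contact_force'][2])
    pc=cloud(d,K,D,T); r=pc[np.hypot(pc[...,0]-c[0],pc[...,1]-c[1])<.024]; 
    dark=im[np.hypot(pc[...,0]-c[0],pc[...,1]-c[1])<.024].max(1)<40
    rr=r[dark&(r[:,2]<.068)&(r[:,2]>.04)]; Z.append(np.median(rr[:,2])); N.append(len(rr))
print('tcp',s['position'].round(4),'off',(s['position'][:2]-c).round(4),'Fz',np.mean(F).round(2),np.std(F).round(2),'padz',np.mean(Z).round(4),np.std(Z).round(5),N[-1],'t',s['time'])
E
python3 q.py 1
```

```text
time: 5.6
position: [0.5143, 0.0504, 0.2107]
eef_rot: [0.992, 0.127, 0.001, 0.0]
contact_force: [0.1, -0.8, -2.1]
opening: 0.0249
grip_force: 49.6
tcp [0.5142 0.0508 0.2103] off [0.0001 0.0008] Fz -1.63 0.32 padz 0.0606 1e-05 2073 t 5.85
```

```bash
python3 -m pendant '[{"x":0,"y":0,"z":-0.3,"yaw":0,"claw":-1},{"x":0,"y":0,"z":-0.3,"yaw":0,"claw":-1},{"x":0,"y":0,"z":-0.3,"yaw":0,"claw":-1},{"x":0,"y":0,"z":-0.3,"yaw":0,"claw":-1},{"x":0,"y":0,"z":0,"yaw":0,"claw":-1},{"x":0,"y":0,"z":0,"yaw":0,"claw":-1}]' 50
python3 q.py 1
```

```text
time: 6.45
position: [0.5142, 0.0509, 0.1981]
eef_rot: [0.992, 0.128, 0.0, 0.0]
contact_force: [-0.6, 0.3, 0.3]
opening: 0.0249
grip_force: 49.7
tcp [0.5142 0.0509 0.1981] off [0.0001 0.0009] Fz 1.02 0.69 padz 0.0587 1e-05 2018 t 6.7
```

Sink is 1.9 mm at 2.65 N, about 1.4 N/mm, so this looks like the medium pad. Pushing on about 6.5 mm more.

```bash
python3 -m pendant '[{"x":0,"y":0,"z":-0.2,"yaw":0,"claw":-1},{"x":0,"y":0,"z":-0.2,"yaw":0,"claw":-1},{"x":0,"y":0,"z":-0.2,"yaw":0,"claw":-1},{"x":0,"y":0,"z":-0.1,"yaw":0,"claw":-1},{"x":0,"y":0,"z":0,"yaw":0,"claw":-1},{"x":0,"y":0,"z":0,"yaw":0,"claw":-1},{"x":0,"y":0,"z":0,"yaw":0,"claw":-1}]' 50
python3 q.py 1
```

```text
time: 7.4
position: [0.5142, 0.0509, 0.1911]
eef_rot: [0.992, 0.128, 0.0, 0.0]
contact_force: [-0.7, 1.0, 4.9]
opening: 0.0247
grip_force: 50.2
tcp [0.5142 0.0509 0.1911] off [0.0001 0.0009] Fz 5.44 0.47 padz 0.0559 2e-05 1959 t 7.65
```

Pad 1: 7.07 N and 4.7 mm sink, 1.5 N/mm, so medium, with the pin in about 6.5 mm. On to pad 2.

```bash
python3 -m pendant '[{"x":0,"y":0,"z":1,"yaw":0,"claw":-1},{"x":0,"y":0,"z":1,"yaw":0,"claw":-1},{"x":0,"y":0,"z":0.5,"yaw":0,"claw":-1},{"x":0.2,"y":-2.5,"z":0,"yaw":0,"claw":-1},{"x":0.2,"y":-2.5,"z":0,"yaw":0,"claw":-1},{"x":0,"y":-2.5,"z":0,"yaw":0,"claw":-1},{"x":0,"y":0,"z":-0.5,"yaw":0,"claw":-1},{"x":0,"y":0,"z":0,"yaw":0,"claw":-1},{"x":0,"y":0,"z":0,"yaw":0,"claw":-1}]' 50
python3 q.py 2
python3 -m pendant '[{"x":0,"y":0,"z":-0.3,"yaw":0,"claw":-1},{"x":0,"y":0,"z":-0.3,"yaw":0,"claw":-1},{"x":0,"y":0,"z":-0.3,"yaw":0,"claw":-1},{"x":0,"y":0,"z":-0.3,"yaw":0,"claw":-1},{"x":0,"y":0,"z":0,"yaw":0,"claw":-1},{"x":0,"y":0,"z":0,"yaw":0,"claw":-1}]' 50
python3 q.py 2
```

```text
time: 8.55
position: [0.518, -0.0234, 0.2108]
eef_rot: [0.992, 0.128, -0.0, -0.0]
contact_force: [-0.0, 0.6, -1.7]
opening: 0.025
grip_force: 49.8
tcp [ 0.5182 -0.0236  0.2111] off [-0.0003  0.0002] Fz -1.79 0.51 padz 0.0617 3e-05 2012 t 8.8
time: 9.4
position: [0.5182, -0.0241, 0.199]
eef_rot: [0.992, 0.128, -0.0, -0.0]
contact_force: [-1.0, 0.6, -0.4]
opening: 0.0251
grip_force: 49.8
tcp [ 0.5182 -0.0241  0.199 ] off [-0.0003 -0.0003] Fz 0.64 0.16 padz 0.0589 2e-05 1833 t 9.65
```

```bash
python3 -m pendant '[{"x":0,"y":0,"z":-0.2,"yaw":0,"claw":-1},{"x":0,"y":0,"z":-0.2,"yaw":0,"claw":-1},{"x":0,"y":0,"z":-0.2,"yaw":0,"claw":-1},{"x":0,"y":0,"z":-0.2,"yaw":0,"claw":-1},{"x":0,"y":0,"z":0,"yaw":0,"claw":-1},{"x":0,"y":0,"z":0,"yaw":0,"claw":-1},{"x":0,"y":0,"z":0,"yaw":0,"claw":-1}]' 50
python3 q.py 2
```

```text
time: 10.35
position: [0.5182, -0.0241, 0.191]
eef_rot: [0.992, 0.128, 0.0, 0.0]
contact_force: [-1.4, 1.2, 4.2]
opening: 0.0246
grip_force: 50.1
tcp [ 0.5182 -0.0241  0.191 ] off [-0.0003 -0.0003] Fz 3.12 0.52 padz 0.0543 2e-05 1687 t 10.6
```

Sink is 7.4 mm at 4.9 N, so about 0.66 N/mm: soft. The pin is in only 4.4–5 mm, so I push 3 mm more to clear the threshold.

```bash
python3 -m pendant '[{"x":0,"y":0,"z":-0.1,"yaw":0,"claw":-1},{"x":0,"y":0,"z":-0.2,"yaw":0,"claw":-1},{"x":0,"y":0,"z":0,"yaw":0,"claw":-1},{"x":0,"y":0,"z":0,"yaw":0,"claw":-1},{"x":0,"y":0,"z":0,"yaw":0,"claw":-1}]' 50
python3 q.py 2
python3 -m pendant '[{"x":0,"y":0,"z":1,"yaw":0,"claw":-1},{"x":0,"y":0,"z":1,"yaw":0,"claw":-1},{"x":0,"y":0,"z":0.9,"yaw":0,"claw":-1},{"x":0.2,"y":-2.4,"z":0,"yaw":0,"claw":-1},{"x":0.2,"y":-2.5,"z":0,"yaw":0,"claw":-1},{"x":0,"y":-2.4,"z":0,"yaw":0,"claw":-1},{"x":0,"y":0,"z":-0.7,"yaw":0,"claw":-1},{"x":0,"y":0,"z":0,"yaw":0,"claw":-1},{"x":0,"y":0,"z":0,"yaw":0,"claw":-1}]' 50
python3 q.py 3
```

```text
time: 11.1
position: [0.5182, -0.0241, 0.188]
eef_rot: [0.992, 0.128, 0.0, 0.0]
contact_force: [-0.5, 0.7, 5.0]
opening: 0.0249
grip_force: 50.2
tcp [ 0.5182 -0.0241  0.188 ] off [-0.0003 -0.0003] Fz 5.31 0.3 padz 0.0525 2e-05 1622 t 11.35
time: 12.25
position: [0.522, -0.0964, 0.2099]
eef_rot: [0.992, 0.128, -0.0, -0.0]
contact_force: [0.2, -0.0, -1.7]
opening: 0.0247
grip_force: 49.8
tcp [ 0.5222 -0.0966  0.2101] off [-0.0004  0.0006] Fz -1.4 0.45 padz 0.0598 1e-05 2171 t 12.5
```

Pad 2: 7.0 N and 9.2 mm sink, so soft. Now pad 3.

```bash
python3 -m pendant '[{"x":0,"y":0,"z":-0.3,"yaw":0,"claw":-1},{"x":0,"y":0,"z":-0.3,"yaw":0,"claw":-1},{"x":0,"y":0,"z":-0.3,"yaw":0,"claw":-1},{"x":0,"y":0,"z":-0.3,"yaw":0,"claw":-1},{"x":0,"y":0,"z":0,"yaw":0,"claw":-1},{"x":0,"y":0,"z":0,"yaw":0,"claw":-1}]' 50
python3 q.py 3
python3 -m pendant '[{"x":0,"y":0,"z":-0.2,"yaw":0,"claw":-1},{"x":0,"y":0,"z":-0.2,"yaw":0,"claw":-1},{"x":0,"y":0,"z":-0.1,"yaw":0,"claw":-1},{"x":0,"y":0,"z":0,"yaw":0,"claw":-1},{"x":0,"y":0,"z":0,"yaw":0,"claw":-1},{"x":0,"y":0,"z":0,"yaw":0,"claw":-1}]' 50
python3 q.py 3
```

```text
time: 13.1
position: [0.5222, -0.0971, 0.198]
eef_rot: [0.992, 0.128, 0.0, -0.0]
contact_force: [-0.4, 0.7, 2.6]
opening: 0.0247
grip_force: 49.9
tcp [ 0.5221 -0.0971  0.198 ] off [-0.0005  0.0001] Fz 1.43 0.51 padz 0.0588 2e-05 2092 t 13.35
time: 13.95
position: [0.5222, -0.097, 0.1931]
eef_rot: [0.992, 0.128, 0.0, 0.0]
contact_force: [-1.3, 1.5, 4.7]
opening: 0.0249
grip_force: 50.3
tcp [ 0.5222 -0.0971  0.193 ] off [-0.0004  0.0001] Fz 5.16 0.44 padz 0.0575 2e-05 2053 t 14.2
```

Pad 3: 6.6 N and 2.3 mm sink, so hard. Pad 2 is the softest. Returning the gauge to its stand.

```bash
python3 -m pendant '[{"x":0,"y":0,"z":1.5,"yaw":0,"claw":-1},{"x":0,"y":0,"z":2,"yaw":0,"claw":-1},{"x":0,"y":0,"z":2,"yaw":0,"claw":-1},{"x":-0.3,"y":-2.6,"z":0,"yaw":0,"claw":-1},{"x":-0.4,"y":-2.6,"z":0,"yaw":0,"claw":-1},{"x":-0.3,"y":-2.6,"z":0,"yaw":0,"claw":-1},{"x":-0.3,"y":-2.5,"z":0,"yaw":0,"claw":-1},{"x":-0.3,"y":-2.5,"z":0,"yaw":0,"claw":-1},{"x":-0.3,"y":-2.5,"z":0,"yaw":0,"claw":-1},{"x":0,"y":0,"z":0,"yaw":0,"claw":-1},{"x":0,"y":0,"z":0,"yaw":0,"claw":-1},{"x":0,"y":0,"z":0,"yaw":0,"claw":-1}]' 50
```

```text
time: 15.4
position: [0.5031, -0.2494, 0.2475]
eef_rot: [0.992, 0.128, -0.0, -0.0]
contact_force: [-0.1, 1.3, -2.2]
opening: 0.0249
grip_force: 49.7
```

```bash
python3 -m pendant '[{"x":0,"y":0,"z":-2,"yaw":0,"claw":-1},{"x":0,"y":0,"z":-1,"yaw":0,"claw":-1},{"x":0,"y":0,"z":-1,"yaw":0,"claw":-1},{"x":0,"y":0,"z":-1,"yaw":0,"claw":-1},{"x":0,"y":0,"z":-1,"yaw":0,"claw":-1},{"x":0,"y":0,"z":-1,"yaw":0,"claw":-1},{"x":0,"y":0,"z":-1,"yaw":0,"claw":-1},{"x":0,"y":0,"z":-0.7,"yaw":0,"claw":-1},{"x":0,"y":0,"z":0,"yaw":0,"claw":-1},{"x":0,"y":0,"z":0,"yaw":0,"claw":-1}]' 50
```

```text
time: 16.4
position: [0.5033, -0.2502, 0.161]
eef_rot: [0.992, 0.128, 0.0, 0.0]
contact_force: [-0.1, -0.6, -1.6]
opening: 0.025
grip_force: 49.7
```

```bash
python3 -m pendant '[{"x":0,"y":0,"z":-0.2,"yaw":0,"claw":-1},{"x":0,"y":0,"z":-0.1,"yaw":0,"claw":-1},{"x":0,"y":0,"z":0,"yaw":0,"claw":-1},{"x":0,"y":0,"z":0,"yaw":0,"claw":-1}]' 50
```

```text
time: 16.8
position: [0.5032, -0.2501, 0.1581]
eef_rot: [0.992, 0.128, 0.0, 0.0]
contact_force: [-1.3, -0.6, -2.7]
opening: 0.025
grip_force: 49.7
```

```bash
python3 -m pendant '[{"x":0,"y":0,"z":-0.1,"yaw":0,"claw":-1},{"x":0,"y":0,"z":-0.1,"yaw":0,"claw":-1},{"x":0,"y":0,"z":0,"yaw":0,"claw":-1},{"x":0,"y":0,"z":0,"yaw":0,"claw":-1}]' 50
```

```text
time: 17.2
position: [0.5032, -0.2501, 0.1579]
eef_rot: [0.992, 0.128, 0.001, 0.001]
contact_force: [-4.7, 4.1, 15.6]
opening: 0.0246
grip_force: 51.6
```

Seated, with a firm reaction at z 0.158, the same as at the grasp. Release and rise.

```bash
python3 -m pendant '[{"x":0,"y":0,"z":0.1,"yaw":0,"claw":-1},{"x":0,"y":0,"z":0,"yaw":0,"claw":1},{"x":0,"y":0,"z":0,"yaw":0,"claw":1},{"x":0,"y":0,"z":0,"yaw":0,"claw":1},{"x":0,"y":0,"z":0,"yaw":0,"claw":1},{"x":0,"y":0,"z":0,"yaw":0,"claw":1},{"x":0,"y":0,"z":0,"yaw":0,"claw":1},{"x":0,"y":0,"z":2,"yaw":0,"claw":1},{"x":0,"y":0,"z":3,"yaw":0,"claw":1},{"x":0,"y":0,"z":3,"yaw":0,"claw":1},{"x":0,"y":0,"z":3,"yaw":0,"claw":1},{"x":0,"y":0,"z":3.5,"yaw":0,"claw":1},{"x":0,"y":0,"z":0,"yaw":0,"claw":1},{"x":0,"y":0,"z":0,"yaw":0,"claw":1}]' 50
python3 g.py
```

```text
time: 18.6
position: [0.5031, -0.25, 0.3021]
eef_rot: [0.992, 0.128, 0.0, 0.0]
contact_force: [0.8, 0.2, -0.6]
opening: 0.0854
grip_force: 0.0
0.055 1152
[ 0.5096 -0.2502  0.0592] [0.0536 0.0657 0.0084] 0.060882828585130694
((0.5036697387695312, -0.25013235211372375), 0.033072225749492645) ((0.5030288696289062, -0.25010037422180176), (0.048443812876939774, 0.04766061156988144), 51.324676513671875)
0.064 322
[ 0.5057 -0.2501  0.0665] [0.03   0.0341 0.0047] 0.06688051699892722
((0.5034372806549072, -0.2500816881656647), 0.017362790182232857) ((0.5073309540748596, -0.2493314892053604), (0.026503294706344604, 0.03324095532298088), 15.065446853637695)
0.13 797
[ 0.5032 -0.2499  0.1344] [0.0248 0.0245 0.0088] 0.1363664490544997
((0.5030001997947693, -0.24978123605251312), 0.012674162164330482) ((0.5031282901763916, -0.24991068243980408), (0.024169156327843666, 0.024402953684329987), 32.0720100402832)
```

The gauge is back, centred at (0.5031,-0.2499), with the cap at its original height. Now over to the die.

```bash
python3 -m pendant '[{"x":-0.4,"y":3.4,"z":0,"yaw":0,"claw":1},{"x":-0.4,"y":3.4,"z":0,"yaw":0,"claw":1},{"x":-0.4,"y":3.4,"z":0,"yaw":0,"claw":1},{"x":-0.4,"y":3.4,"z":0,"yaw":0,"claw":1},{"x":-0.4,"y":3.4,"z":0,"yaw":0,"claw":1},{"x":-0.4,"y":3.4,"z":0,"yaw":0,"claw":1},{"x":-0.4,"y":3.4,"z":0,"yaw":0,"claw":1},{"x":-0.4,"y":3.4,"z":0,"yaw":0,"claw":1},{"x":-0.4,"y":3.4,"z":0,"yaw":0,"claw":1},{"x":-0.4,"y":3.4,"z":0,"yaw":0,"claw":1},{"x":-0.4,"y":3.4,"z":0,"yaw":0,"claw":1},{"x":-0.4,"y":3.4,"z":0,"yaw":0,"claw":1},{"x":-0.4,"y":3.4,"z":0,"yaw":0,"claw":1},{"x":-0.4,"y":3.4,"z":0,"yaw":0,"claw":1},{"x":-0.4,"y":3.4,"z":0,"yaw":0,"claw":1},{"x":-0.2,"y":3.5,"z":0,"yaw":0,"claw":1},{"x":0,"y":0,"z":0,"yaw":0,"claw":1},{"x":0,"y":0,"z":0,"yaw":0,"claw":1},{"x":0,"y":0,"z":0,"yaw":0,"claw":1}]' 50
python3 - <<'E'
from h import *
im,d,K,D,T=grab('wrist'); cv2.imwrite('pics/w4.png',im); pc=cloud(d,K,D,T); print(bot.sense()['position'])
P=pc[(abs(pc[...,0]-.441)<.045)&(abs(pc[...,1]-.295)<.045)]
for lo,hi in [(.036,.044),(.086,.1)]:
    q=P[(P[:,2]>lo)&(P[:,2]<hi)]; print(lo,len(q))
    if len(q)>4: print(((q.min(0)+q.max(0))/2).round(4),np.ptp(q,axis=0).round(4),np.median(q[:,2]),cv2.minEnclosingCircle(q[:,:2].astype(np.float32)))
E
```

```text
time: 20.55
position: [0.4412, 0.2942, 0.3012]
eef_rot: [0.992, 0.127, -0.001, 0.0]
contact_force: [-0.0, -0.3, -0.2]
opening: 0.0855
grip_force: 0.0
[0.44127604 0.29405428 0.30143318]
0.036 581
[0.4456 0.297  0.04  ] [0.0349 0.044  0.0077] 0.040812073503453505 ((0.4410439729690552, 0.2970927655696869), 0.022226540371775627)
0.086 1317
[0.4405 0.297  0.0908] [0.035 0.034 0.009] 0.09278305826125188 ((0.44028422236442566, 0.2969043254852295), 0.018084490671753883)
```

The die measures: foot circle 22 mm radius at z 0.041, head 18 mm radius at z 0.093, centre (0.4407,0.297). All consistent with the description.

```bash
python3 -m pendant '[{"x":0,"y":0.3,"z":-3,"yaw":0,"claw":1},{"x":0,"y":0,"z":-3,"yaw":0,"claw":1},{"x":0,"y":0,"z":-3,"yaw":0,"claw":1},{"x":0,"y":0,"z":-3,"yaw":0,"claw":1},{"x":0,"y":0,"z":-2,"yaw":0,"claw":1},{"x":0,"y":0,"z":-2,"yaw":0,"claw":1},{"x":0,"y":0,"z":-2,"yaw":0,"claw":1},{"x":0,"y":0,"z":-0.2,"yaw":0,"claw":1},{"x":0,"y":0,"z":0,"yaw":0,"claw":-1},{"x":0,"y":0,"z":0,"yaw":0,"claw":-1},{"x":0,"y":0,"z":0,"yaw":0,"claw":-1},{"x":0,"y":0,"z":0,"yaw":0,"claw":-1},{"x":0,"y":0,"z":0,"yaw":0,"claw":-1},{"x":0,"y":0,"z":0,"yaw":0,"claw":-1},{"x":0,"y":0,"z":0,"yaw":0,"claw":-1}]' 80
```

```text
time: 22.1
position: [0.4415, 0.2979, 0.1211]
eef_rot: [0.992, 0.128, 0.001, -0.0]
contact_force: [0.5, -2.1, 4.9]
opening: 0.0328
grip_force: 78.5
```

The opening reads 33 mm, where the 28 mm stem should give about 27 mm. The pads have caught the head (36 mm). I'll open, go 6 mm lower and grip again.

```bash
python3 -m pendant '[{"x":0,"y":0,"z":0,"yaw":0,"claw":1},{"x":0,"y":0,"z":0,"yaw":0,"claw":1},{"x":0,"y":0,"z":0,"yaw":0,"claw":1},{"x":0,"y":0,"z":0,"yaw":0,"claw":1},{"x":0,"y":0,"z":-0.3,"yaw":0,"claw":1},{"x":0,"y":0,"z":-0.3,"yaw":0,"claw":1},{"x":0,"y":0,"z":0,"yaw":0,"claw":-1},{"x":0,"y":0,"z":0,"yaw":0,"claw":-1},{"x":0,"y":0,"z":0,"yaw":0,"claw":-1},{"x":0,"y":0,"z":0,"yaw":0,"claw":-1},{"x":0,"y":0,"z":0,"yaw":0,"claw":-1},{"x":0,"y":0,"z":0,"yaw":0,"claw":-1},{"x":0,"y":0,"z":0,"yaw":0,"claw":-1},{"x":0,"y":0,"z":0,"yaw":0,"claw":-1}]' 80
python3 -c "
from h import *
im=grab('wrist')[0]; cv2.imwrite('pics/w5.png',im[180:])"
```

```text
time: 23.5
position: [0.4413, 0.2979, 0.1141]
eef_rot: [0.992, 0.128, 0.0, -0.0]
contact_force: [0.6, -1.8, 4.5]
opening: 0.0303
grip_force: 77.5
```

View pics/w5.png

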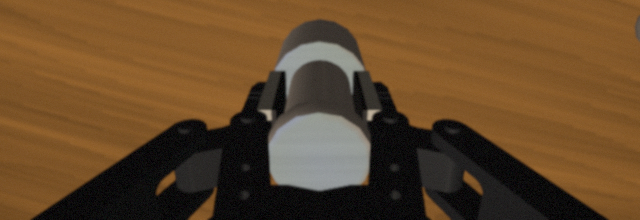

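The picture shows the pads at (275,95) and (365,95) beside the stem, close under the head at (320,150). The opening is still 2 mm over the stem width, so I'll regrip 2.5 mm lower.

```bash
python3 -m pendant '[{"x":0,"y":0,"z":0,"yaw":0,"claw":1},{"x":0,"y":0,"z":0,"yaw":0,"claw":1},{"x":0,"y":0,"z":0,"yaw":0,"claw":1},{"x":0,"y":0,"z":0,"yaw":0,"claw":1},{"x":0,"y":-0.05,"z":-0.25,"yaw":0,"claw":1},{"x":0,"y":0,"z":0,"yaw":0,"claw":-1},{"x":0,"y":0,"z":0,"yaw":0,"claw":-1},{"x":0,"y":0,"z":0,"yaw":0,"claw":-1},{"x":0,"y":0,"z":0,"yaw":0,"claw":-1},{"x":0,"y":0,"z":0,"yaw":0,"claw":-1},{"x":0,"y":0,"z":0,"yaw":0,"claw":-1},{"x":0,"y":0,"z":0,"yaw":0,"claw":-1},{"x":0,"y":0,"z":0,"yaw":0,"claw":-1}]' 80
```

```text
time: 24.85
position: [0.4414, 0.2975, 0.1122]
eef_rot: [0.992, 0.128, 0.001, -0.0]
contact_force: [-2.0, -1.0, 5.9]
opening: 0.03
grip_force: 73.8
```

```bash
python3 -m pendant '[{"x":0,"y":0,"z":0.5,"yaw":0,"claw":-1},{"x":0,"y":0,"z":1,"yaw":0,"claw":-1},{"x":0,"y":0,"z":1.5,"yaw":0,"claw":-1},{"x":0,"y":0,"z":2,"yaw":0,"claw":-1},{"x":0,"y":0,"z":2,"yaw":0,"claw":-1},{"x":0,"y":0,"z":2,"yaw":0,"claw":-1},{"x":0,"y":0,"z":1,"yaw":0,"claw":-1},{"x":0,"y":0,"z":0,"yaw":0,"claw":-1},{"x":0,"y":0,"z":0,"yaw":0,"claw":-1},{"x":0,"y":0,"z":0,"yaw":0,"claw":-1}]' 80
cat > dd.py <<'E'
from h import *
im,d,K,D,T=grab('wrist'); pc=cloud(d,K,D,T); s=bot.sense(); t=s['position']; print(t,s['contact_force'])
P=pc.reshape(-1,3)-t; P=P[np.hypot(P[:,0],P[:,1])<.035]
for lo,hi in [(-.078,-.066),(-.035,-.012)]:
    q=P[(P[:,2]>lo)&(P[:,2]<hi)]
    if len(q)>20:
        print(lo,len(q),((q.min(0)+q.max(0))/2).round(4),np.ptp(q,axis=0).round(4),np.median(q[:,2]).round(4))
        m=abs(q[:,2]-np.median(q[:,2]))<.0025; q=q[m]; A=np.c_[q[:,:2],np.ones(len(q))]; c=np.linalg.lstsq(A,q[:,2],rcond=None)[0]; print(' plane slope',c.round(4))
E
python3 dd.py
```

```text
time: 25.85
position: [0.4408, 0.2972, 0.2103]
eef_rot: [0.992, 0.128, -0.001, 0.0]
contact_force: [-0.5, -0.8, -7.7]
opening: 0.0301
grip_force: 74.5
[0.44083211 0.29725001 0.21037489] [ 1.40912533 -0.10193423 -8.2490285 ]
-0.078 2452 [ 0.0068  0.0021 -0.072 ] [0.0298 0.0414 0.012 ] -0.0716
 plane slope [-0.0413 -0.0119 -0.0711]
-0.035 12053 [ 0.0015  0.     -0.0235] [0.0354 0.0699 0.023 ] -0.0197
 plane slope [-0.032  -0.0082 -0.0195]
```

The lift is good: about 8 N on the wrist, a tilt of about 2°, and the die's underside at TCP − 0.112. Carrying it over pad 2.

```bash
python3 -m pendant '[{"x":0.6,"y":-1.5,"z":0,"yaw":0,"claw":-1},{"x":0.6,"y":-2.7,"z":0,"yaw":0,"claw":-1},{"x":0.6,"y":-2.7,"z":0,"yaw":0,"claw":-1},{"x":0.6,"y":-2.7,"z":0,"yaw":0,"claw":-1},{"x":0.6,"y":-2.7,"z":0,"yaw":0,"claw":-1},{"x":0.6,"y":-2.7,"z":0,"yaw":0,"claw":-1},{"x":0.6,"y":-2.7,"z":0,"yaw":0,"claw":-1},{"x":0.6,"y":-2.7,"z":0,"yaw":0,"claw":-1},{"x":0.6,"y":-2.7,"z":0,"yaw":0,"claw":-1},{"x":0.6,"y":-2.7,"z":0,"yaw":0,"claw":-1},{"x":0.6,"y":-2.7,"z":0,"yaw":0,"claw":-1},{"x":0.6,"y":-2.4,"z":0,"yaw":0,"claw":-1},{"x":0.6,"y":-1.2,"z":0,"yaw":0,"claw":-1},{"x":0,"y":0,"z":0,"yaw":0,"claw":-1},{"x":0,"y":0,"z":0,"yaw":0,"claw":-1},{"x":0,"y":0,"z":-1.2,"yaw":0,"claw":-1},{"x":0,"y":0,"z":-1,"yaw":0,"claw":-1},{"x":0,"y":0,"z":0,"yaw":0,"claw":-1},{"x":0,"y":0,"z":0,"yaw":0,"claw":-1}]' 80
python3 dd.py
```

```text
time: 27.8
position: [0.5191, -0.0231, 0.1894]
eef_rot: [0.992, 0.128, -0.0, -0.0]
contact_force: [-0.3, 0.6, -8.7]
opening: 0.03
grip_force: 75.8
[ 0.51925945 -0.02327599  0.18970575] [-4.85543117e-01  6.80143531e-03 -7.47726622e+00]
-0.078 2447 [ 0.0065  0.0044 -0.072 ] [0.0305 0.0456 0.012 ] -0.0718
 plane slope [-0.0481 -0.0123 -0.0712]
-0.035 11977 [ 0.0014 -0.     -0.0235] [0.0351 0.0698 0.023 ] -0.02
 plane slope [-0.0331 -0.0107 -0.0197]
```

```bash
python3 -m pendant '[{"x":0,"y":0,"z":-0.5,"yaw":0,"claw":-1},{"x":0,"y":0,"z":-0.5,"yaw":0,"claw":-1},{"x":0,"y":0,"z":-0.3,"yaw":0,"claw":-1},{"x":0,"y":0,"z":-0.2,"yaw":0,"claw":-1},{"x":0,"y":0,"z":-0.2,"yaw":0,"claw":-1},{"x":0,"y":0,"z":-0.2,"yaw":0,"claw":-1},{"x":0,"y":0,"z":-0.2,"yaw":0,"claw":-1},{"x":0,"y":0,"z":-0.2,"yaw":0,"claw":-1},{"x":0,"y":0,"z":-0.2,"yaw":0,"claw":-1},{"x":0,"y":0,"z":-0.2,"yaw":0,"claw":-1},{"x":0,"y":0,"z":0,"yaw":0,"claw":-1},{"x":0,"y":0,"z":0,"yaw":0,"claw":-1},{"x":0,"y":0,"z":0,"yaw":0,"claw":-1}]' 80
python3 dd.py
```

```text
time: 29.15
position: [0.5192, -0.0236, 0.1626]
eef_rot: [0.992, 0.128, 0.0, 0.0]
contact_force: [-3.4, -0.1, -0.9]
opening: 0.03
grip_force: 77.3
[ 0.5191982  -0.02360303  0.16257256] [-2.43590382  0.27271307 -0.22903171]
-0.078 2439 [ 0.0071  0.0022 -0.072 ] [0.0296 0.0407 0.012 ] -0.0715
 plane slope [-0.0436 -0.0138 -0.0709]
-0.035 12034 [ 0.0015 -0.     -0.0235] [0.0353 0.0698 0.0229] -0.0196
 plane slope [-0.0328 -0.0082 -0.0194]
```

The wrist force is about 0 with the underside at about 0.0506, so the pad carries the die. Release, then rise.

```bash
python3 -m pendant '[{"x":0,"y":0,"z":0,"yaw":0,"claw":0},{"x":0,"y":0,"z":0,"yaw":0,"claw":1},{"x":0,"y":0,"z":0,"yaw":0,"claw":1},{"x":0,"y":0,"z":0,"yaw":0,"claw":1},{"x":0,"y":0,"z":0,"yaw":0,"claw":1},{"x":0,"y":0,"z":0,"yaw":0,"claw":1},{"x":0,"y":0,"z":0,"yaw":0,"claw":1},{"x":0,"y":0,"z":1,"yaw":0,"claw":1},{"x":0,"y":0,"z":2,"yaw":0,"claw":1},{"x":0,"y":0,"z":3,"yaw":0,"claw":1},{"x":0,"y":0,"z":3,"yaw":0,"claw":1},{"x":0,"y":0,"z":3,"yaw":0,"claw":1},{"x":0,"y":0,"z":3,"yaw":0,"claw":1},{"x":0,"y":0,"z":0,"yaw":0,"claw":1},{"x":0,"y":0,"z":0,"yaw":0,"claw":1}]' 80
python3 - <<'E'
from h import *
im,d,K,D,T=grab('wrist'); cv2.imwrite('pics/end.png',im); pc=cloud(d,K,D,T)
P=pc[(abs(pc[...,0]-.5185)<.03)&(abs(pc[...,1]+.0238)<.03)]
for lo,hi in [(.085,.097),(.135,.16)]:
    q=P[(P[:,2]>lo)&(P[:,2]<hi)]
    if len(q)>9: print(lo,len(q),((q.min(0)+q.max(0))/2).round(4),np.ptp(q,axis=0).round(4),np.median(q[:,2]).round(4),cv2.minEnclosingCircle(q[:,:2].astype(np.float32)))
q=P[P[:,2]>.13]; q=q[abs(q[:,2]-np.median(q[:,2]))<.002]; print(np.linalg.lstsq(np.c_[q[:,:2],np.ones(len(q))],q[:,2],rcond=None)[0])
E
```

```text
time: 30.7
position: [0.519, -0.0235, 0.313]
eef_rot: [0.992, 0.128, 0.001, 0.0]
contact_force: [-0.5, 0.5, -0.9]
opening: 0.0855
grip_force: 0.0
0.085 781 [ 0.5222 -0.0245  0.0908] [0.0361 0.0446 0.0111] 0.0906 ((0.5181358456611633, -0.024304769933223724), 0.022659536451101303)
0.135 1712 [ 0.5181 -0.0243  0.1401] [0.035  0.0348 0.0092] 0.1425 ((0.5179089307785034, -0.024186937138438225), 0.017833290621638298)
[0.0394237  0.01546113 0.30176844]
```

View pics/end.png

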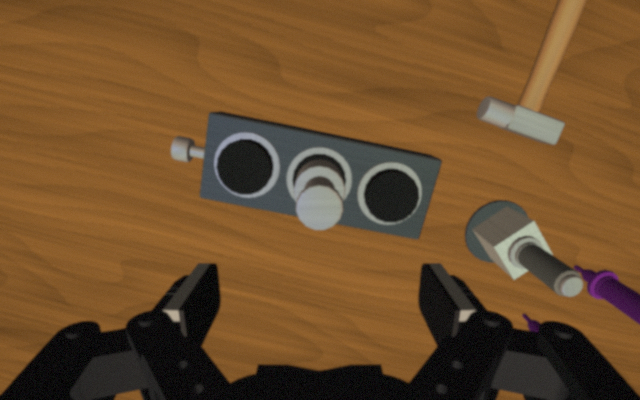

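The die stands upright on the middle pad at (320,190); its head and foot centres agree within 0.3 mm. It sits 10.3 mm below nominal, and the gauge is upright in its stand at (525,250).

```bash
python3 -c "
from workcell import bot
print(bot.close_job())"
```

```text
the job is handed in; nothing more can be done
None
```

The job is handed in; no verdict came back. The pads tested medium (knob end), soft (middle) and hard (far), the gauge is back upright in its stand, and the die stands upright on the soft middle pad, about 10 mm below the nominal pad top.

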